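Lay a coffee-and-dessert tray at the pastry station

TASK

Lay the service tray for one order of coffee and two small desserts: gather the coffee cup (the round one with the handle), the square dish and the oval dish from the worktop and stand each upright in the middle of its own black plate on the tray - cup on the round saucer, square dish on the square plate with its sides in line with the plate's, oval dish lengthways on the oval plate. The sugar pot (round, no handle) and the oblong butter dish look much the same but belong to the station: leave them where they stand, and do not shove the plates out of their places.

Things in the scene. Friction and masses are not known exactly. Their poses are not given: they have to be found in the camera images.
- cup_c (a point): Coffee cup, the only round one WITH A HANDLE: green-glazed stoneware with a cream inside, open at the top, 62 mm across, 56 mm high, foot 44 mm across, sides straight and upright from 20 mm up. Loose, stands upright, about 0.16 kg. The point is the centre of the cup, half-way up (28 mm above its foot). The handle loop points along its own +y and reaches 55 mm from the axis; z is up.
- square_dish_c (a point): Square dish: green-glazed stoneware with a cream inside, open at the top, 60 x 60 mm with rounded corners, 40 mm high, upright sides. Loose, about 0.2 kg. The point is its centre, half-way up (20 mm above its underside); x and y are square to its sides, z is up.
- oval_dish_c (a point): Oval dish: green-glazed stoneware with a cream inside, open at the top, 83 mm long (its own x) and 58 mm wide (its own y), 40 mm high, nearly upright sides. Loose, about 0.2 kg. The point is its centre, half-way up (20 mm above its underside); z is up.
- saucer: Round saucer on the tray, 115 mm across, flat floor about 87 mm across; black stoneware, 10 mm high over all: a flat floor 5 mm above its underside inside a sloping rim 5 mm higher; rests loose on the tray's floor (8 mm above the table). Origin: centre of its underside; z up.
- square_plate: Square underplate on the tray, 112 x 112 mm, flat floor about 90 mm square; black stoneware, 10 mm high over all: a flat floor 5 mm above its underside inside a sloping rim 5 mm higher; rests loose on the tray's floor (8 mm above the table). Origin: centre of its underside; z up. x and y are square to its sides.
- oval_plate: Oval underplate on the tray, 134 mm long (its own x) and 100 mm wide (its own y), flat floor about 104 x 78 mm; black stoneware, 10 mm high over all: a flat floor 5 mm above its underside inside a sloping rim 5 mm higher; rests loose on the tray's floor (8 mm above the table). Origin: centre of its underside; z up.
- tray: Rectangular wooden service tray lying on the table, fixed, 205 mm (its own x) by 480 mm (its own y), floor 8 mm above the table, edge 16 mm high, a small bar handle at each short end reaching 28 mm high. It carries the three black plates in one row along its length, about 145 mm apart, in any order. Origin: centre of its underside.
- pot_c (a point): Sugar pot, NOT part of the order, to be left alone: green-glazed stoneware with a cream inside, the same size and form as the coffee cup but WITHOUT a handle: 62 mm across, 56 mm high. Loose. The point is its centre, half-way up (28 mm).
- butter_dish_c (a point): Butter dish, NOT part of the order, to be left alone: green-glazed stoneware with a cream inside, an oblong with rounded corners, 83 mm long (its own x) and 58 mm wide (its own y), 40 mm high, much like the oval dish but straight-sided. Loose. The point is its centre, half-way up (20 mm).
Mind the look-alikes: they are no part of the job. What is shaped like the part that bears square_dish_c but blue or yellow is not meant. What is shaped like the part that bears pot_c but orange or pink is not meant.

How it is judged (in metres and radians):
At the end, for the whole second after the job is handed in: Cup on saucer, square dish on square plate, oval dish on oval plate: each centred to 12 mm, on its floor (4 mm), upright (0.08 rad), at rest; square and oval dish in line with their plates to 0.26 rad. Plates, sugar pot and butter dish within 25 mm of where they began, level (horizontal distance between cup_c and saucer below 0.012 m and z of cup_c in the frame of saucer between 0.029 and 0.037 m and angle between each of cup_c, square_dish_c, oval_dish_c, pot_c, butter_dish_c's own z axis and vertical below 0.08 rad and linear speed of each of cup, square_dish, oval_dish below 0.01 m/s and distance of each of saucer, square_plate, oval_plate, pot_c, butter_dish_c from where it was at the start of the episode below 0.025 m and angle between each of saucer, square_plate, oval_plate's own z axis and vertical below 0.06 rad and horizontal distance between square_dish_c and square_plate below 0.012 m and z of square_dish_c in the frame of square_plate between 0.021 and 0.029 m and horizontal distance between oval_dish_c and oval_plate below 0.012 m and z of oval_dish_c in the frame of oval_plate between 0.021 and 0.029 m and (angle between the x axis of square_dish_c and the x axis of square_plate, either way round below 0.26 rad or angle between the x axis of square_dish_c and the y axis of square_plate, either way round below 0.26 rad) and angle between the x axis of oval_dish_c and the x axis of oval_plate, either way round below 0.26 rad); the robot touches nothing.
It also fails if it takes over 93 s, if anything falls off the work surface, if the arm or the gripper's body presses on something with over 40 N, if the wrist force passes 120 N, or if a joint passes its speed limit or range.

ROBOT

A 6-joint arm with a two-finger parallel gripper is mounted at the origin on the work surface. World frame = base frame: x ahead of the robot, y to its left, z up, the work surface at z = 0. Lengths are in mm, angles in degrees, forces in N, time in s.
With the tool pointing down it reaches from about 350 to 850 mm from the base axis. Payload 8.1 kg.
Tool frame: the origin (TCP) lies at the very end of the fingers, on their centre line; the grasp point (between the pads) lies 19 mm behind it; z points along the fingers, y is the direction in which the jaws open and shut (so a half turn about z gives the same grasp; the last joint's range is limited). The gripper opens to 85 mm and grips with 20 to 120 N. Pads are 22 mm wide; open, the fingers measure 114 mm over their backs; the gripper's body (76 mm by 85 mm) begins 54 mm behind the grasp point. The pads swing forward as they close: fully open they stand 13 mm farther back than shut.
Start: joints at [69.763, 7.471, 85.268, -0, 87.261, -4.893], TCP at [158.744, 578.624, 197.192] pointing down, gripper open.
Joint ranges: [-169.43, 169.43], [-51.17, 129.36], [1.28, 143.12], [-76.62, 256.62], [0, 156.53], [-152.29, 152.29]. Speed limits (degrees/s): [136.94, 136.94, 159.86, 180, 180, 180].

INTERFACE

Orientations are given as [roll, pitch, yaw] about the fixed x, y, z axes, in that order (R = Rz(yaw) Ry(pitch) Rx(roll)).
In Python, from bench import r gives the robot as it stands.
- The arm moves only by the shell command python3 -m crank 'ROWS' [OPENING] [FORCE]. ROWS is JSON, a list that holds one entry, the list of rows, each a list of 6 numbers: the shift along the tool's x, y, z in m, then the turn, a rotation vector about the tool's x, y, z in rad. A call has 1 to 10 rows; each row is the pose to reach, as a shift and turn from the pose measured when the call began, along the tool's axes at that moment; what a row does not reach only later rows make up. A row lasts 1/8 s, in which the tool goes at most 62.5 mm and 10.7 degrees, less where a joint would pass 70% of its speed; a pose out of reach is approached as far as the arm can. A call with a gripper value outside its range is refused whole. OPENING is the closure, from 0 (fully open) to 1 (shut), set as the call begins (- or left out, the last holds). The fingers move at their own pace and stop on an object; FORCE is the grip in N (left out, the last holds). Time passes only in rows, so rows that repeat a pose let the fingers close. It gives the time, the measured TCP pose, the force and the opening at its end, in the units of the state.
- r.sense(): the state, without advancing time (a new reading comes with each control period).
- r.snapshot(name): name is "scene" or "top"; returns (picture, depth): 384x512x3 uint8, blue, green, red; 384x512 float32, mm along the optical axis (not along the pixel's ray), 0 where there is no reading.
- r.get_calibration(name): a dict with "mtx" (3x3 intrinsics, pixels), "k1" (the pictures are not rectified: a ray, as slopes to the right and down, at radius r is drawn at 1 + k1 r^2 times it, then the intrinsics apply), "cam_to_world" (4x4, takes a point from camera to world coordinates). Camera axes: x right, y down, z forward; pixel columns grow to the right and rows downward; lengths in mm; the calibration is good to about 2 mm. A picture is of the moment at which its call begins. get_calibration takes no time and is no camera call.
- r.hand_in(): hands the job in, once; it reports no verdict.
Trained networks look in the newest picture that a camera, given by its name, has taken for a name from the list of things; names that differ only in an ending like _2 or _b are one class to them, and where a whole thing is asked for, a point or a joint stands for the part that bears it (a point fixed in the world has none). Each returns a list of dicts, best first, with "conf" (0 to 1); they miss things now and then, are a little off and sometimes report something else, mostly with a low value. They report only what shows in the picture. A call takes as long as a camera call. They do not tell look-alikes from the thing itself.
- r.look_for(thing, camera): "extent" ([left, top, right, bottom] in pixels, round what is visible of it).
- r.landmark_of(thing, camera): "pixel" ([column, row] in pixels: a listed point, or the origin of a listed thing).
The state is a dict: "time": time; "joint_pos": joint angles; "qd": joint speeds; "joint_efforts": joint torques, N m; "tool_pos": TCP position; "tcp_rot": TCP orientation; "ft_force": force on the tool from outside, world axes, zero at the start; "wrist_torque": the same for the moment, N m; "finger_gap": finger opening in mm.
Only numpy, scipy, OpenCV 4.12 (cv2) and the standard library are available. Lean on these libraries where they do the work, as an engineer would, in place of code of your own. Each camera call takes 0.05 s, during which the arm holds its last target.

## Working session

There is one attempt and no reset: what is moved stays moved. The work goes in short steps, Python scripts to look and compute and a shell command to move; the robot and the scene stay as the last step left them, time stands still between calls to the robot, and variables do not carry over. Pictures are saved under pics/ and viewed, and the job is handed in when it is done.

```bash
ls; mkdir -p pics; python3 - <<'E'
from bench import r
import cv2
s=r.sense();print(s)
for n in("scene","top"):
    p,d=r.snapshot(n);cv2.imwrite(f"pics/{n}0.png",p);c=r.get_calibration(n);print(n,c)
E
```

```text
pics
{'time': 0.0, 'joint_pos': array([ 6.97646387e+01,  7.51481645e+00,  8.53300042e+01,  1.30379137e-03,
        8.72624669e+01, -4.89230735e+00]), 'qd': array([ 0.01839833,  0.0166012 , -0.01614803,  0.04506413,  0.0586714 ,
       -0.04309887]), 'joint_efforts': array([ 8.52688117e-04, -5.69406223e+01, -5.00544047e+01, -2.89044856e-04,
        1.47302588e-02, -2.35202185e-05]), 'tool_pos': array([158.50454742, 578.03922528, 196.14059687]), 'tcp_rot': array([-1.79893214e+02, -1.04472565e-02,  1.64656873e+02]), 'ft_force': array([ 0.51537797, -0.06129929,  0.7374321 ]), 'wrist_torque': array([-0.02762575, -0.02821161, -0.01696592]), 'finger_gap': 85.36534539442742}
scene {'mtx': array([[413.66213208,   0.        , 255.27254214],
       [  0.        , 413.66213208, 195.14684828],
       [  0.        ,   0.        ,   1.        ]]), 'k1': -0.09669501209228137, 'cam_to_world': array([[-5.17445699e-01,  7.12609134e-01, -4.73749059e-01,
         1.07214341e+03],
       [ 8.55709492e-01,  4.33073185e-01, -2.83211727e-01,
         4.00011985e+02],
       [ 3.34875044e-03, -5.51938256e-01, -8.33878257e-01,
         1.17171781e+03],
       [ 0.00000000e+00,  0.00000000e+00,  0.00000000e+00,
         1.00000000e+00]])}
top {'mtx': array([[491.53838448,   0.        , 261.37012424],
       [  0.        , 491.53838448, 193.13654416],
       [  0.        ,   0.        ,   1.        ]]), 'k1': -0.1012714915369547, 'cam_to_world': array([[-9.40880833e-03, -9.95776396e-01,  9.13282178e-02,
         2.97318677e+02],
       [-9.99863099e-01,  1.06117859e-02,  1.26953712e-02,
        -1.20269568e+01],
       [-1.36109065e-02, -9.11962666e-02, -9.95739918e-01,
         1.65202695e+03],
       [ 0.00000000e+00,  0.00000000e+00,  0.00000000e+00,
         1.00000000e+00]])}
```

View pics/scene0.png

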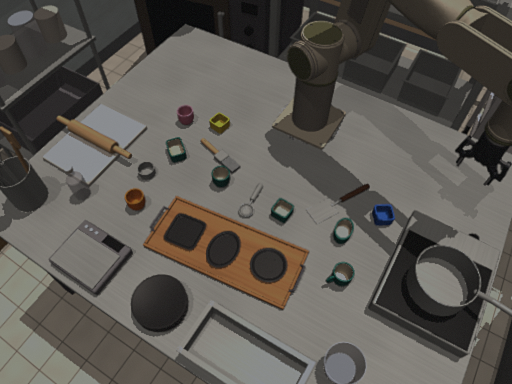

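View pics/top0.png

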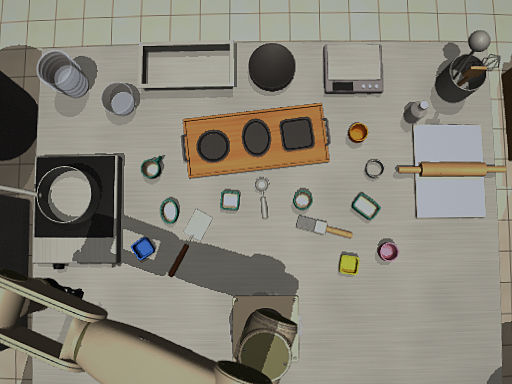

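In the top view, the cup with its handle is at (152,166), the oval candidate at (171,209), the square green dish at (230,200), the pot at (303,198) and the butter dish at (365,205). The blue (143,247), yellow (348,264), orange (358,132) and pink (387,251) items are decoys. I'll measure these and check enlarged crops.

```bash
cat > h.py <<'E'
import numpy as np, cv2
from bench import r
def ray(n,px):
    c=r.get_calibration(n);K=c["mtx"];k=c["k1"]
    px=np.atleast_2d(np.asarray(px,float))
    u=cv2.undistortPoints(px.reshape(-1,1,2),K,np.array([k,0,0,0.]),).reshape(-1,2)
    T=c["cam_to_world"];d=np.c_[u,np.ones(len(u))]@T[:3,:3].T
    return T[:3,3],d
def at_z(n,px,z):
    o,d=ray(n,px);return o+d*((z-o[2])/d[:,2])[:,None]
def cloud(n,depth):
    h,w=depth.shape;v,u=np.mgrid[:h,:w]
    o,d=ray(n,np.c_[u.ravel(),v.ravel()])
    return (o+d*depth.reshape(-1,1)).reshape(h,w,3)
E
python3 - <<'E'
from h import *
for n in("top","scene"):
    p,d=r.snapshot(n)
    np.savez(f"{n}0.npz",p=p,d=d)
    for t,z in [("cup_c",28),("square_dish_c",20),("oval_dish_c",20),("pot_c",28),("butter_dish_c",20),("saucer",8),("square_plate",8),("oval_plate",8)]:
        for q in r.landmark_of(t,n)[:5]:
            print(n,t,round(q["conf"],2),np.round(q["pixel"],1),np.round(at_z(n,q["pixel"],z)[0],1))
p,_=r.snapshot("top")
b=lambda x0,y0,x1,y1,s:cv2.resize(p[y0:y1,x0:x1],None,fx=s,fy=s,interpolation=cv2.INTER_CUBIC)
cv2.imwrite("pics/crop1.png",b(130,145,260,235,6))
cv2.imwrite("pics/crop2.png",b(280,145,410,235,6))
cv2.imwrite("pics/crop3.png",b(175,95,340,185,4))
E
```

```text
top cup_c 0.71 [147.8 168.4] [533.9 389.9  28. ]
top square_dish_c 0.75 [346.7 264. ] [ 209.2 -270.6   20. ]
top square_dish_c 0.59 [229.9 202.1] [418.1 114.   20. ]
top oval_dish_c 0.61 [361.3 207.7] [ 394.8 -323.6   20. ]
top oval_dish_c 0.55 [165.2 212.3] [386.1 331.1  20. ]
top pot_c 0.74 [353.9 134.2] [ 642.  -304.4   28. ]
top pot_c 0.71 [302.5 198.8] [ 426.  -127.4   28. ]
top pot_c 0.68 [387.2 249.3] [ 255.8 -404.7   28. ]
top butter_dish_c 0.79 [362.  208.5] [ 392.1 -325.9   20. ]
top saucer 0.85 [209.3 148.2] [603.4 184.5   8. ]
top saucer 0.33 [295.6 134.4] [ 647.4 -109.3    8. ]
top square_plate 0.85 [296.3 136.1] [ 641.5 -111.6    8. ]
top oval_plate 0.84 [256.3 139.1] [632.7  24.4   8. ]
scene cup_c 0.63 [178.  152.5] [ 409.4 -318.9   28. ]
scene cup_c 0.57 [342.7 276.6] [535.3 382.   28. ]
scene square_dish_c 0.98 [283.2 212.4] [428.2 121.3  20. ]
scene square_dish_c 0.77 [383.3 215.4] [268.4 407.5  20. ]
scene square_dish_c 0.58 [218.5 127.3] [ 227.9 -267.5   20. ]
scene oval_dish_c 0.69 [344.9 230.4] [384.8 321.9  20. ]
scene pot_c 0.83 [220.1 178.1] [ 425. -127.   28.]
scene pot_c 0.81 [183.8 112.1] [ 237.1 -422.1   28. ]
scene pot_c 0.77 [136.1 199.3] [ 641.8 -317.7   28. ]
scene butter_dish_c 0.93 [179.3 150.9] [ 396.4 -324.4   20. ]
scene saucer 0.74 [268.2 262.6] [601.8 166.3   8. ]
scene square_plate 0.87 [186.  231.4] [ 645.  -112.6    8. ]
scene square_plate 0.74 [221.3 180.6] [ 420.4 -126.7    8. ]
scene oval_plate 0.74 [224.1 251.5] [640.5  30.6   8. ]
```

View pics/crop1.png

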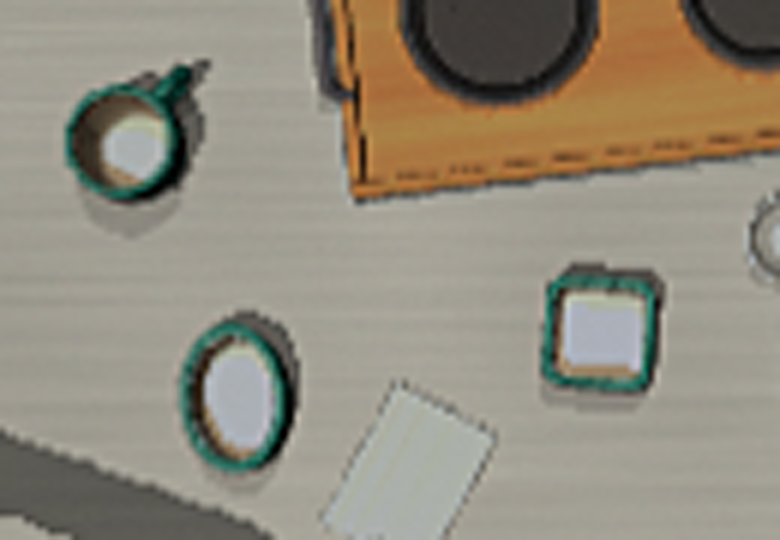

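View pics/crop2.png

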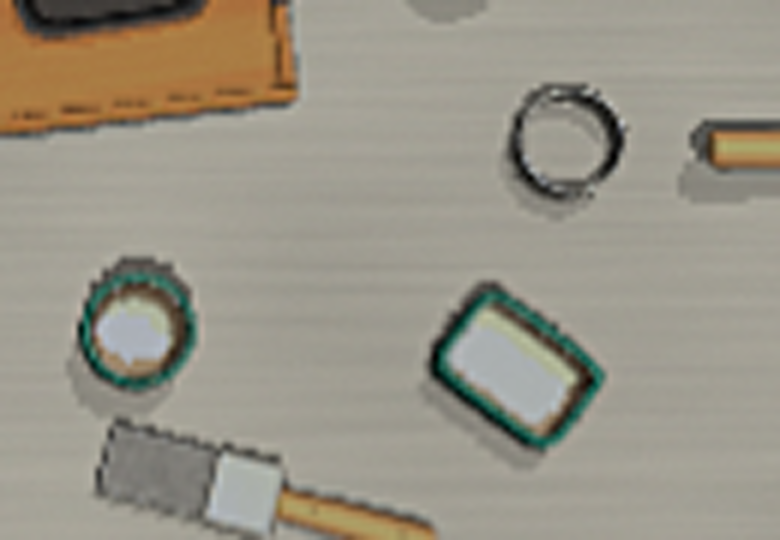

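View pics/crop3.png

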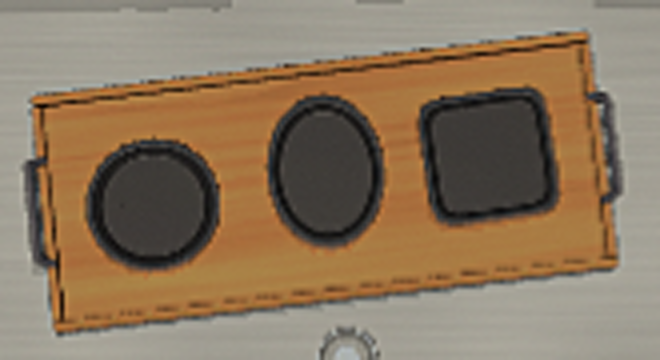

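The crops confirm it. The cup with the handle is at (152,167), the smooth oval dish at (170,209) and the green square dish at (230,200). The pot has no handle (303,199) and the butter dish is straight-sided (366,206); both stay put. Next I'll measure precise poses from rims and plates.

```bash
cat > meas.py <<'E'
from h import *
def load(n,f=None):
    if f: a=np.load(f);return a["p"],a["d"]
    return r.snapshot(n)
def rim(n,p,d,xy,h,R=62):
    C=cloud(n,d)
    near=np.hypot(C[...,0]-xy[0],C[...,1]-xy[1])<R
    m=near&(d>0)&(C[...,2]>h-9)&(C[...,2]<h+10)
    P=C[m]; z=np.median(P[:,2])
    hull=cv2.convexHull(P[:,:2].astype(np.float32))
    return P,z,hull
def color_contour(n,p,xy,z,R,kind):
    hsv=cv2.cvtColor(p,cv2.COLOR_BGR2HSV)
    h,w=p.shape[:2];v,u=np.mgrid[:h,:w]
    W=at_z(n,np.c_[u.ravel(),v.ravel()],z).reshape(h,w,3)
    near=np.hypot(W[...,0]-xy[0],W[...,1]-xy[1])<R
    if kind=="plate": m=near&(hsv[...,1]<90)&(hsv[...,2]<110)
    else: m=near&(hsv[...,0]>65)&(hsv[...,0]<100)&(hsv[...,1]>90)
    m=m.astype(np.uint8)
    cs,_=cv2.findContours(m,cv2.RETR_EXTERNAL,cv2.CHAIN_APPROX_NONE)
    c=max(cs,key=cv2.contourArea).reshape(-1,2)
    return at_z(n,c,z)[:,:2].astype(np.float32)
def desc(P):
    (c,s,a)=cv2.minAreaRect(P); e=cv2.fitEllipse(cv2.convexHull(P))
    return "rect c",np.round(c,1),np.round(s,1),round(a,1),"ell",np.round(e[0],1),np.round(e[1],1),round(e[2],1)
if __name__=="__main__":
  import sys
  for n in("top","scene"):
    p,d=load(n,f"{n}0.npz")
    for t,xy,h in [("cup",(534,385),56),("sq",(420,118),40),("oval",(386,327),40),("pot",(426,-127),56),("butter",(394,-325),40)]:
        P,z,hu=rim(n,p,d,xy,h,R=50 if t!="cup" else 62)
        print(n,t,len(P),round(z,1),*desc(hu.reshape(-1,2)))
        print("   colour",*desc(color_contour(n,p,xy,h,65,"g")))
    for t,xy in [("saucer",(602,178)),("oplate",(635,28)),("splate",(642,-112))]:
        print(n,t,*desc(color_contour(n,p,xy,18,74,"plate")))
E
python3 meas.py
```

```text
top cup 97 53.8 rect c [536.9 377.6] [59.3 72.4] 87.7 ell [536. 372.] [59.8 81.5] 45.5
   colour rect c [536.1 372.8] [66.3 70. ] 89.3 ell [536.3 366.3] [66.3 84.6] 32.4
top sq 109 39.0 rect c [422.9 114.2] [59.9 60.6] 84.1 ell [423.8 115.1] [68.1 72.7] 178.4
   colour rect c [423.7 115.3] [59.4 59.5] 89.4 ell [424.  115.6] [64.9 74.5] 89.1
top oval 127 38.4 rect c [389.3 316.9] [80.9 56.6] 3.2 ell [388.4 317.4] [57.8 81.8] 94.6
   colour rect c [390.9 314.3] [76.4 60.1] 0.3 ell [389.1 314.7] [59.8 79.9] 98.1
top pot 83 54.8 rect c [ 420.1 -127.1] [59.8 59.2] 0.1 ell [ 420.2 -126.6] [60.3 61. ] 57.8
   colour rect c [ 421.5 -125.4] [59.6 60. ] 62.7 ell [ 421.3 -125.3] [60.2 61.3] 18.0
top butter 112 39.0 rect c [ 397.5 -335.6] [83.2 59.2] 53.9 ell [ 398.6 -334.5] [68.7 89.7] 135.8
   colour rect c [ 398.5 -334.7] [83.4 60.6] 51.9 ell [ 398.1 -334.8] [67.6 95.1] 146.3
top saucer rect c [609.2 170.8] [109.9 108.6] 0.3 ell [610. 172.] [110.3 111.5] 22.9
top oplate rect c [636.4  25.3] [ 94.8 127.2] 89.3 ell [637.5  25.4] [ 96.5 128.8] 95.0
top splate rect c [ 648.6 -112.3] [108.4 108.1]
[... 511 characters left out ...]
8.1] [94.  52.3] 5.4 ell [397.1 317.9] [53.5 94.2] 94.6
scene pot 107 53.7 rect c [ 423.1 -124.5] [62.5 57.5] 33.9 ell [ 422.9 -125.3] [60.1 65.8] 120.2
   colour rect c [ 448.6 -112.9] [48.5 58.5] 22.5 ell [ 433.3 -119.6] [52.9 85.7] 133.8
scene butter 114 39.1 rect c [ 401.1 -337. ] [86.2 58.2] 53.5 ell [ 401.1 -334.4] [67.  95.3] 135.7
   colour rect c [ 424.4 -311.3] [59.9 56.8] 44.0 ell [ 418.4 -316. ] [59.3 82.6] 144.4
scene saucer rect c [610.4 170.5] [108.2 109.2] 31.2 ell [611.1 171.2] [109.7 111.4] 110.9
scene oplate rect c [637.4  24.6] [126.9  94.8] 3.7 ell [638.3  24.6] [ 94.7 129. ] 95.8
scene splate rect c [ 649. -113.] [107.  108.2] 7.4 ell [ 649.7 -113.3] [126.1 127.8] 179.0
```

```bash
cat >> h.py <<'E'
from scipy.spatial.transform import Rotation as Ro
def plan(x,y,z,yaw,pose=None):
    s=r.sense();p=s["tool_pos"];R=Ro.from_euler("xyz",s["tcp_rot"],degrees=True)
    T=Ro.from_euler("xyz",[180,0,yaw],degrees=True)
    sh=R.inv().apply(np.array([x,y,z])-p)/1000
    rv=(R.inv()*T).as_rotvec()
    print("t",round(s["time"],2),"pose",np.round(p,1),np.round(s["tcp_rot"],1),"gap",round(s["finger_gap"],1))
    print("shift",np.round(sh,4),"rot",np.round(rv,4),"dist",round(np.linalg.norm(sh)*1000),"deg",round(np.degrees(np.linalg.norm(rv)),1))
E
python3 - <<'E'
from meas import *
from scipy.optimize import least_squares
for n in("top","scene"):
    p,d=load(n,f"{n}0.npz")
    for t,xy in (("cup",(536,376)),("pot",(421,-126))):
        P,z,hu=rim(n,p,d,xy,56,62)
        f=least_squares(lambda q:np.hypot(P[:,0]-q[0],P[:,1]-q[1])-28.5,xy,loss="soft_l1",f_scale=2)
        c=f.x;far=P[np.hypot(*(P[:,:2]-c).T)>38]
        print(n,t,c.round(1),"handle",len(far),np.degrees(np.arctan2(*(far[:,:2].mean(0)-c)[::-1])) if len(far) else None)
from h import plan
plan(390,316.5,120,184); plan(390,316.5,6,184)
E
```

```text
top cup [530.9 376.8] handle 6 -35.96679515277831
top pot [ 420.3 -126.5] handle 0 None
scene cup [533.7 376.7] handle 9 -38.11349821024483
scene pot [ 423.2 -124.9] handle 0 None
t 1.05 pose [158.7 578.6 197.2] [180.   -0.  164.7] gap 85.6
shift [-0.2924 -0.1916  0.0772] rot [ 1.000e-04 -0.000e+00 -3.376e-01] dist 358 deg 19.3
t 1.05 pose [158.7 578.6 197.2] [180.   -0.  164.7] gap 85.6
shift [-0.2924 -0.1916  0.1912] rot [ 1.000e-04 -0.000e+00 -3.376e-01] dist 398 deg 19.3
```

```bash
python3 -m crank '[[[-0.04,-0.026,0.01,0,0,-0.045],[-0.09,-0.06,0.025,0,0,-0.1],[-0.14,-0.09,0.04,0,0,-0.16],[-0.19,-0.125,0.05,0,0,-0.22],[-0.24,-0.157,0.065,0,0,-0.28],[-0.275,-0.18,0.075,0,0,-0.32],[-0.2924,-0.1916,0.0772,0,0,-0.3376],[-0.2924,-0.1916,0.0772,0,0,-0.3376],[-0.2924,-0.1916,0.0772,0,0,-0.3376]]]' 0 40; python3 -c "
from h import *
plan(390,316.5,6,184)
p,_=r.snapshot('scene');cv2.imwrite('pics/s1.png',cv2.resize(p[120:320,230:430],None,fx=3,fy=3))"
```

```text
time: 2.17
tool_pos: [389.8, 317.0, 120.3]
tcp_rot: [180.0, 0.0, -176.0]
ft_force: [0.6, -0.7, -0.2]
finger_gap: 85.5
t 2.17 pose [389.8 317.  120.3] [ 180.    0. -176.] gap 85.5
shift [-0.0002 -0.0006  0.1143] rot [ 0.0005  0.0001 -0.0004] dist 114 deg 0.0
```

View pics/s1.png

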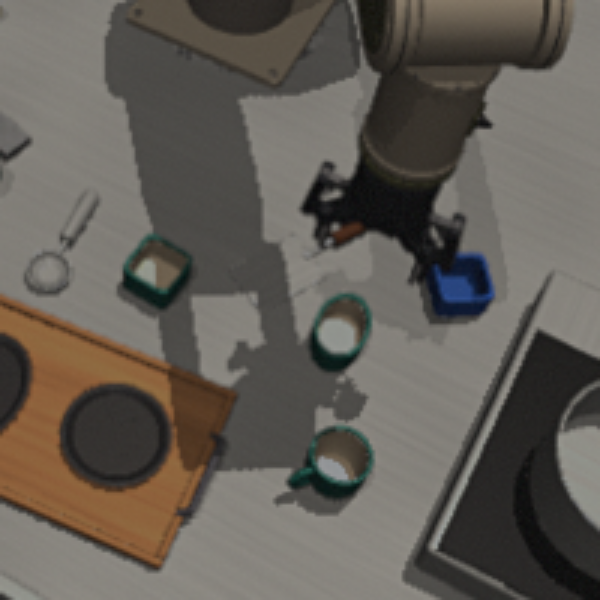

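The gripper is open above the oval dish (340,330 in the crop), with the fingers on its two long sides. Descending now.

```bash
python3 -m crank '[[[0,0,0.03,0,0,0],[0,0,0.065,0,0,0],[0,0,0.09,0,0,0],[0,0,0.105,0,0,0],[0,0,0.1135,0,0,0],[0,0,0.1135,0,0,0],[0,0,0.1135,0,0,0]]]' 0 40 && python3 -m crank '[[[0,0,0,0,0,0],[0,0,0,0,0,0],[0,0,0,0,0,0],[0,0,0,0,0,0],[0,0,0,0,0,0],[0,0,0,0,0,0],[0,0,0,0,0,0],[0,0,0,0,0,0]]]' 1 40
```

```text
time: 3.1
tool_pos: [390.4, 317.9, 7.8]
tcp_rot: [179.9, 0.1, -176.0]
ft_force: [0.7, -0.5, -0.3]
finger_gap: 85.4
time: 4.1
tool_pos: [390.4, 317.9, 7.8]
tcp_rot: [179.9, 0.1, -176.0]
ft_force: [0.7, -0.4, -0.7]
finger_gap: 0.1
```

The gap closed to 0, so it missed. I'll look at why.

```bash
python3 -c "
from h import *
s=r.sense();print(s['finger_gap'],s['ft_force'],s['tool_pos'])
p,d=r.snapshot('scene');cv2.imwrite('pics/s2.png',cv2.resize(p[120:320,230:430],None,fx=3,fy=3))
p,d=r.snapshot('top');cv2.imwrite('pics/t2.png',cv2.resize(p[145:275,110:270],None,fx=4,fy=4))
"
```

```text
0.10731987447245632 [ 0.74753721 -0.36004362 -0.67781097] [390.39807573 317.87589259   7.82127535]
```

View pics/s2.png

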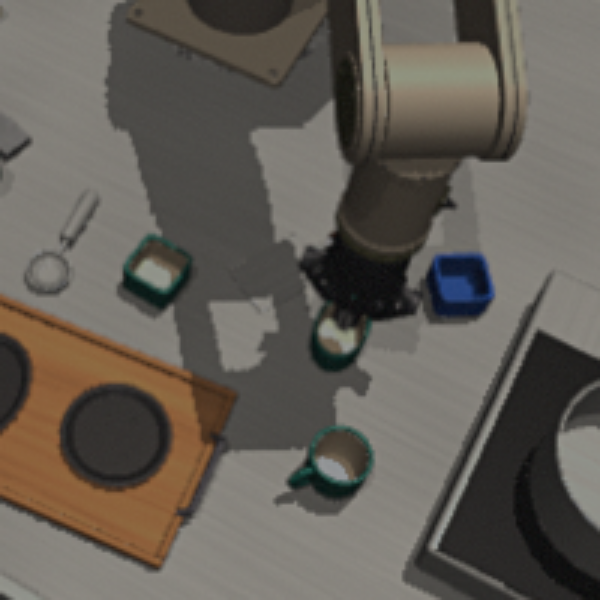

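View pics/t2.png

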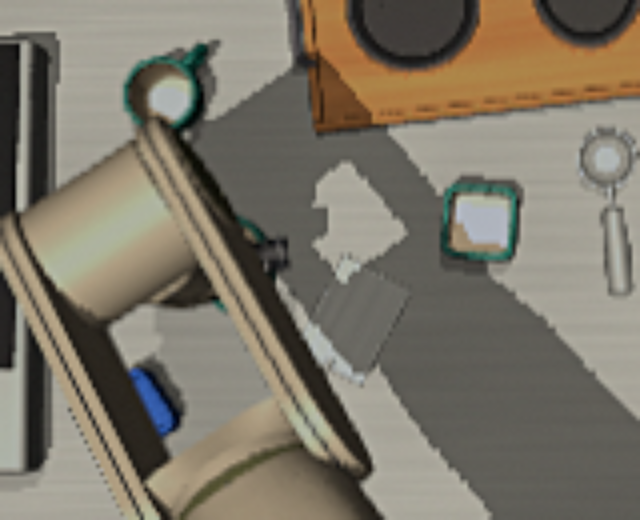

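```bash
python3 -c "
from h import *
for n in ('scene','top'):
  c=r.get_calibration(n);T=np.linalg.inv(c['cam_to_world'])
  for P in [(390.4,317.9,7.8),(390,316.5,40),(390,316.5,0)]:
    q=T[:3,:3]@np.array(P)+T[:3,3]
    px,_=cv2.projectPoints(q.reshape(1,1,3),np.zeros(3),np.zeros(3),c['mtx'],np.array([c['k1'],0,0,0]))
    print(n,P,px.ravel().round(1))
p,d=r.snapshot('scene');cv2.imwrite('pics/s3.png',cv2.resize(p[190:250,310:390],None,fx=9,fy=9,interpolation=cv2.INTER_CUBIC))
"
```

```text
scene (390.4, 317.9, 7.8) [342.3 233. ]
scene (390, 316.5, 40) [343.8 227.8]
scene (390, 316.5, 0) [341.6 233.8]
top (390.4, 317.9, 7.8) [169.8 211.2]
top (390, 316.5, 40) [168.3 210.8]
top (390, 316.5, 0) [170.7 211.4]
```

View pics/s3.png

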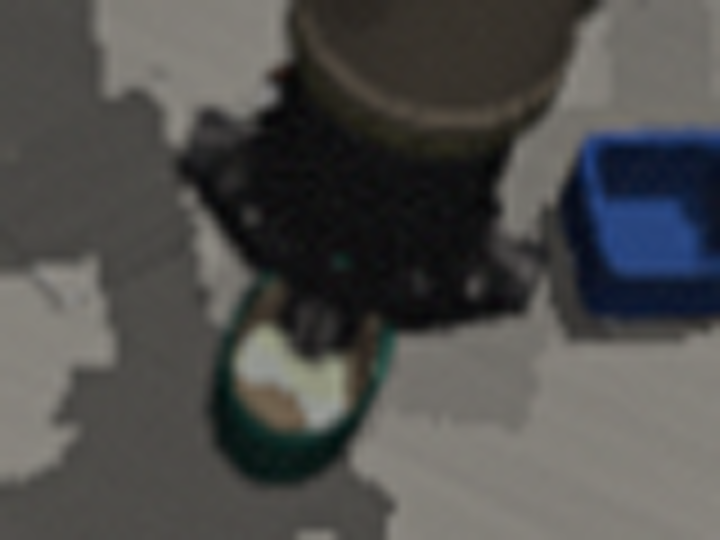

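```bash
python3 -c "
from h import *
p,d=r.snapshot('scene');C=cloud('scene',d)
for v in range(220,236):
  print(v,[tuple(int(round(a)) for a in C[v,u])+((d[v,u]>0)*1,) for u in (341,343,345,347,349)], p[v,345])
"
```

```text
220 [(398, 301, 87, np.int64(1)), (410, 309, 111, np.int64(1)), (408, 314, 112, np.int64(1)), (382, 316, 76, np.int64(1)), (406, 325, 120, np.int64(1))] [17 16 18]
221 [(402, 303, 88, np.int64(1)), (404, 309, 96, np.int64(1)), (406, 315, 104, np.int64(1)), (386, 318, 78, np.int64(1)), (410, 326, 120, np.int64(1))] [17 14 15]
222 [(402, 304, 84, np.int64(1)), (407, 310, 96, np.int64(1)), (399, 315, 89, np.int64(1)), (402, 321, 99, np.int64(1)), (407, 327, 111, np.int64(1))] [15 17 16]
223 [(399, 304, 73, np.int64(1)), (407, 311, 91, np.int64(1)), (396, 315, 78, np.int64(1)), (400, 322, 91, np.int64(1)), (399, 327, 93, np.int64(1))] [25 27 26]
224 [(401, 306, 71, np.int64(1)), (402, 312, 77, np.int64(1)), (401, 317, 81, np.int64(1)), (402, 323, 87, np.int64(1)), (398, 328, 86, np.int64(1))] [32 33 35]
225 [(398, 306, 61, np.int64(1)), (401, 312, 71, np.int64(1)), (400, 318, 74, np.int64(1)), (395, 323, 72, np.int64(1)), (401, 329, 86, np.int64(1))] [34 35 36]
226 [(397, 307, 53, np.int64(1)), (401, 314, 66, np.int64(1)), (402, 319, 72, np.int64(1)), (395, 324, 67, np.int64(1)), (390, 3
[... 772 characters left out ...]
 10, np.int64(1)), (374, 333, 9, np.int64(1))] [117 137 134]
232 [(388, 313, 6, np.int64(1)), (386, 318, 7, np.int64(1)), (378, 323, 0, np.int64(1)), (380, 329, 9, np.int64(1)), (376, 335, 8, np.int64(1))] [126 148 144]
233 [(392, 314, 7, np.int64(1)), (388, 320, 6, np.int64(1)), (387, 325, 10, np.int64(1)), (382, 331, 6, np.int64(1)), (381, 336, 10, np.int64(1))] [127 148 146]
234 [(395, 316, 5, np.int64(1)), (392, 321, 6, np.int64(1)), (388, 327, 5, np.int64(1)), (386, 332, 7, np.int64(1)), (403, 340, 42, np.int64(1))] [136 148 145]
235 [(398, 317, 6, np.int64(1)), (396, 323, 9, np.int64(1)), (393, 328, 8, np.int64(1)), (390, 334, 8, np.int64(1)), (405, 341, 40, np.int64(1))] [148 152 149]
```

The depth picture puts the closed fingertips at z≈45, just above the dish, while the reported TCP z is 8. I'll check that offset: open in place, which is clear of the rim, and compare the fingertip height again.

```bash
cat > tip.py <<'E'
from h import *
s=r.sense();t=s["tool_pos"]
p,d=r.snapshot('scene');C=cloud('scene',d)
print(s["time"],t.round(1),s["finger_gap"].round(1),s["joint_pos"].round(2))
m=(d>0)&(np.hypot(C[...,0]-t[0],C[...,1]-t[1])<75)&(p.max(2)<75)&(C[...,2]>22)
P=C[m]
a=np.radians(s["tcp_rot"][2]-90);u=np.array([np.cos(a),np.sin(a)])
w=(P[:,:2]-t[:2])@u; x=(P[:,:2]-t[:2])@np.array([u[1],-u[0]])
for lo in range(-70,70,10):
    k=(w>=lo)&(w<lo+10)
    if k.sum(): print(lo,k.sum(),"zmin",np.sort(P[k,2])[:4].round(0),"x",np.median(x[k]).round(0))
E
python3 tip.py; python3 -m crank '[[[0,0,-0.04,0,0,0],[0,0,-0.08,0,0,0],[0,0,-0.11,0,0,0],[0,0,-0.12,0,0,0],[0,0,-0.12,0,0,0],[0,0,-0.12,0,0,0]]]'; python3 tip.py;  python3 -m crank '[[[0,0,0,0,0,0],[0,0,0,0,0,0],[0,0,0,0,0,0],[0,0,0,0,0,0],[0,0,0,0,0,0],[0,0,0,0,0,0]]]' 0 40; python3 tip.py
```

```text
time: 5.1
tool_pos: [389.3, 317.1, 126.0]
tcp_rot: [180.0, -0.0, -176.0]
ft_force: [-0.2, 0.6, -0.6]
finger_gap: 0.2
time: 5.9
tool_pos: [389.3, 317.1, 126.0]
tcp_rot: [-180.0, -0.0, -176.0]
ft_force: [0.8, -0.6, 0.1]
finger_gap: 85.2Traceback (most recent call last):
  File "tip.py", line 4, in <module>
    print(s["time"],t.round(1),s["finger_gap"].round(1),s["joint_pos"].round(2))
                               ^^^^^^^^^^^^^^^^^^^^^
AttributeError: 'float' object has no attribute 'round'
Traceback (most recent call last):
  File "tip.py", line 4, in <module>
    print(s["time"],t.round(1),s["finger_gap"].round(1),s["joint_pos"].round(2))
                               ^^^^^^^^^^^^^^^^^^^^^
AttributeError: 'float' object has no attribute 'round'
Traceback (most recent call last):
  File "tip.py", line 4, in <module>
    print(s["time"],t.round(1),s["finger_gap"].round(1),s["joint_pos"].round(2))
                               ^^^^^^^^^^^^^^^^^^^^^
AttributeError: 'float' object has no attribute 'round'
```

```bash
sed -i 's/s\["finger_gap"\].round(1)/round(s["finger_gap"],1)/' tip.py; python3 tip.py; python3 -c "
from h import *
p,d=r.snapshot('scene');cv2.imwrite('pics/s4.png',cv2.resize(p[150:260,300:420],None,fx=6,fy=5,interpolation=cv2.INTER_CUBIC))"
```

```text
5.95 [389.3 317.  126. ] 85.2 [ 3.3290e+01 -5.1900e+00  1.0562e+02  2.0000e-02  7.9610e+01 -6.0730e+01]
-70 165 zmin [223. 224. 225. 225.] x 13.0
-60 166 zmin [185. 194. 196. 196.] x 32.0
-50 167 zmin [181. 183. 184. 187.] x 48.0
-40 190 zmin [235. 236. 237. 238.] x 21.0
-30 280 zmin [22. 23. 23. 25.] x 32.0
-20 308 zmin [23. 24. 24. 25.] x 37.0
-10 319 zmin [23. 23. 24. 25.] x 40.0
0 319 zmin [24. 24. 26. 28.] x 39.0
10 372 zmin [24. 25. 26. 26.] x 36.0
20 364 zmin [23. 23. 32. 34.] x 30.0
30 331 zmin [223. 233. 234. 235.] x 19.0
40 174 zmin [183. 186. 190. 192.] x 11.0
50 160 zmin [180. 184. 186. 187.] x 8.0
60 135 zmin [219. 222. 222. 223.] x 13.0
```

View pics/s4.png

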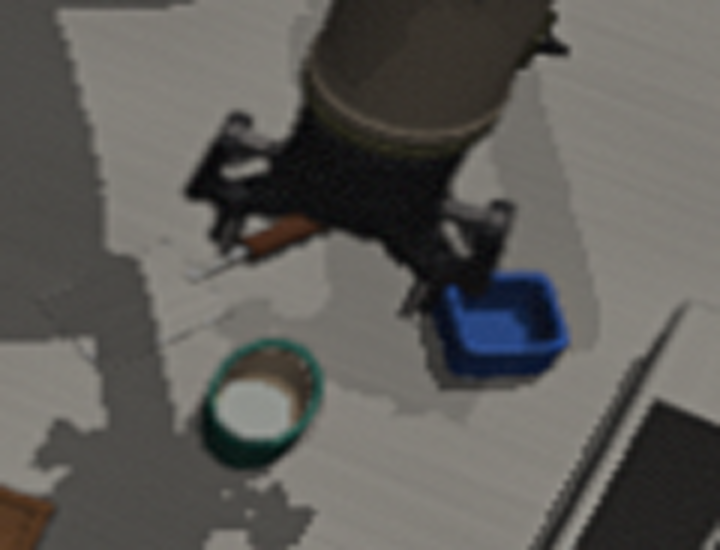

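The picture shows the open tips at z≈181 with the TCP reported at 126. The fingertips therefore really sit about 39 mm higher than reported (shut), and the dish is untouched. I'll descend that much further, with a check partway.

```bash
python3 -m crank '[[[0,0,0.04,0,0,0],[0,0,0.08,0,0,0],[0,0,0.11,0,0,0],[0,0,0.128,0,0,0],[0,0,0.136,0,0,0],[0,0,0.136,0,0,0],[0,0,0.136,0,0,0]]]' 0 40; python3 tip.py; python3 -c "
from h import *
p,d=r.snapshot('scene');cv2.imwrite('pics/s5.png',cv2.resize(p[180:270,300:420],None,fx=6,fy=6,interpolation=cv2.INTER_CUBIC))"
```

```text
time: 6.92
tool_pos: [390.2, 317.7, -8.7]
tcp_rot: [179.9, 0.1, -176.0]
ft_force: [-1.0, 0.0, 0.5]
finger_gap: 85.4
6.925 [390.2 317.7  -8.7] 85.4 [ 3.3300e+01  4.4000e+00  1.1135e+02  2.0000e-02  6.4170e+01 -6.0730e+01]
-70 131 zmin [86. 88. 88. 89.] x 14.0
-60 133 zmin [44. 46. 52. 58.] x 33.0
-50 120 zmin [45. 46. 47. 50.] x 49.0
-40 128 zmin [ 39. 101. 101. 103.] x 22.0
-30 223 zmin [22. 23. 23. 25.] x 32.0
-20 226 zmin [22. 24. 24. 24.] x 38.0
-10 223 zmin [22. 24. 26. 26.] x 40.0
0 231 zmin [22. 24. 25. 25.] x 40.0
10 308 zmin [22. 22. 24. 25.] x 35.0
20 289 zmin [22. 31. 33. 35.] x 29.0
30 247 zmin [ 90.  90.  93. 102.] x 18.0
40 131 zmin [49. 51. 53. 54.] x 9.0
50 117 zmin [50. 50. 57. 58.] x 8.0
60 108 zmin [87. 89. 91. 93.] x 11.0
```

View pics/s5.png

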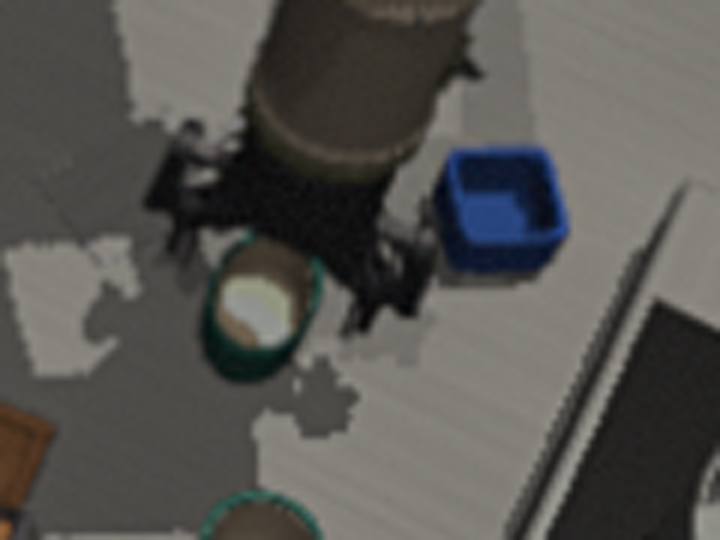

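```bash
python3 -m crank '[[[0,0,0.013,0,0,0],[0,0,0.023,0,0,0],[0,0,0.026,0,0,0],[0,0,0.026,0,0,0]]]' 0 40 && python3 -m crank '[[[0,0,0,0,0,0],[0,0,0,0,0,0],[0,0,0,0,0,0],[0,0,0,0,0,0],[0,0,0,0,0,0],[0,0,0,0,0,0]]]' 1 40
```

```text
time: 7.52
tool_pos: [389.6, 317.3, -35.5]
tcp_rot: [180.0, -0.0, -176.0]
ft_force: [-0.6, -0.2, 0.4]
finger_gap: 85.4
time: 8.28
tool_pos: [389.8, 317.4, -35.0]
tcp_rot: [180.0, 0.0, -176.0]
ft_force: [-1.5, -1.6, 5.8]
finger_gap: 56.4
```

```bash
python3 -m crank '[[[0,0,-0.02,0,0,0],[0,0,-0.05,0,0,0],[0,0,-0.08,0,0,0],[0,0,-0.105,0,0,0],[0,0,-0.12,0,0,0],[0,0,-0.12,0,0,0],[0,0,-0.12,0,0,0]]]' ; python3 -c "
from h import *
plan(637.3,25.7,85,185.5)
p,d=r.snapshot('scene');cv2.imwrite('pics/s6.png',cv2.resize(p[130:270,300:420],None,fx=5,fy=4,interpolation=cv2.INTER_CUBIC))"
```

```text
time: 9.15
tool_pos: [389.1, 316.9, 83.6]
tcp_rot: [-180.0, -0.1, -176.0]
ft_force: [-0.2, -0.2, -2.5]
finger_gap: 56.8
t 9.15 pose [389.1 316.9  83.6] [-1.80e+02 -1.00e-01 -1.76e+02] gap 56.8
shift [-0.2272 -0.3079 -0.0015] rot [-0.0005 -0.0014 -0.0257] dist 383 deg 1.5
```

View pics/s6.png

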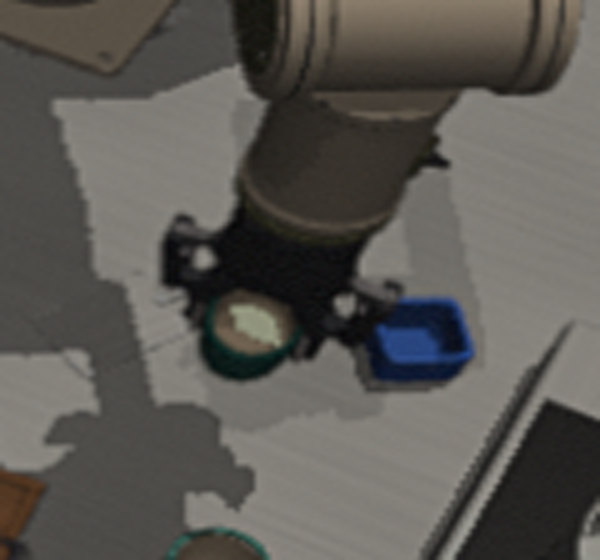

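The oval dish hangs between the fingers at (250,330), level. I'll carry it to the oval plate.

```bash
python3 -m crank '[[[-0.015,-0.02,0,0,0,0],[-0.042,-0.057,0,0,0,-0.005],[-0.072,-0.097,0,0,0,-0.01],[-0.102,-0.138,0,0,0,-0.012],[-0.132,-0.179,0,0,0,-0.015],[-0.162,-0.22,0,0,0,-0.02],[-0.192,-0.26,0,0,0,-0.022],[-0.214,-0.29,0,0,0,-0.0257],[-0.2272,-0.3079,0,0,0,-0.0257],[-0.2272,-0.3079,0,0,0,-0.0257]]]' ; python3 -c "
from h import *
plan(637.3,25.7,-10,185.5)
p,d=r.snapshot('scene');cv2.imwrite('pics/s7.png',cv2.resize(p[170:310,140:320],None,fx=4,fy=4,interpolation=cv2.INTER_CUBIC))"
```

```text
time: 10.45
tool_pos: [637.0, 24.1, 81.5]
tcp_rot: [-180.0, -0.2, -174.6]
ft_force: [-1.0, 0.3, -2.5]
finger_gap: 57.1
t 10.45 pose [637.   24.1  81.5] [-180.    -0.2 -174.6] gap 57.1
shift [-0.0008  0.0016  0.0915] rot [-0.0006 -0.004  -0.0021] dist 91 deg 0.3
```

View pics/s7.png

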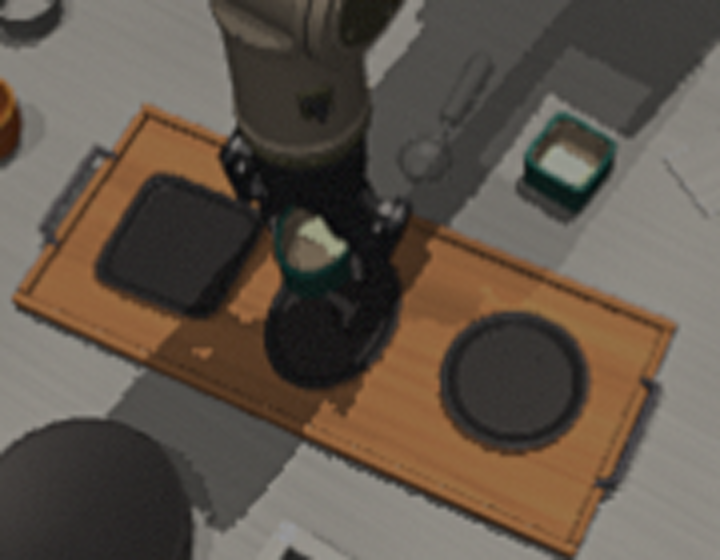

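```bash
python3 -m crank '[[[0,0.001,0.02,0,-0.003,0],[-0.0008,0.0016,0.045,0,-0.004,0],[-0.0008,0.0016,0.068,0,-0.004,0],[-0.0008,0.0016,0.085,0,-0.004,0],[-0.0008,0.0016,0.094,0,-0.004,0],[-0.0008,0.0016,0.0975,0,-0.004,0],[-0.0008,0.0016,0.0975,0,-0.004,0],[-0.0008,0.0016,0.0975,0,-0.004,0]]]' ; python3 -c "
from h import *
plan(637.3,25.7,-22,185.5)
for n in ('scene',):
  p,d=r.snapshot(n);C=cloud(n,d)
  hsv=cv2.cvtColor(p,cv2.COLOR_BGR2HSV)
  m=(hsv[...,0]>65)&(hsv[...,0]<100)&(hsv[...,1]>90)&(np.hypot(C[...,0]-637,C[...,1]-25)<60)
  print(np.percentile(C[m][:,2],[1,5,50,95]).round(1))
  cv2.imwrite('pics/s8.png',cv2.resize(p[190:290,160:290],None,fx=6,fy=6,interpolation=cv2.INTER_CUBIC))"
```

```text
time: 11.5
tool_pos: [637.4, 26.8, -15.0]
tcp_rot: [-180.0, 0.1, -174.6]
ft_force: [-0.9, 0.5, -1.5]
finger_gap: 56.6
t 11.5 pose [637.4  26.8 -15. ] [-1.800e+02  1.000e-01 -1.746e+02] gap 56.6
shift [ 0.0002 -0.0011  0.007 ] rot [-0.0003  0.0012 -0.0013] dist 7 deg 0.1
[ 7.9 25.7 50.4 62.6]
```

View pics/s8.png

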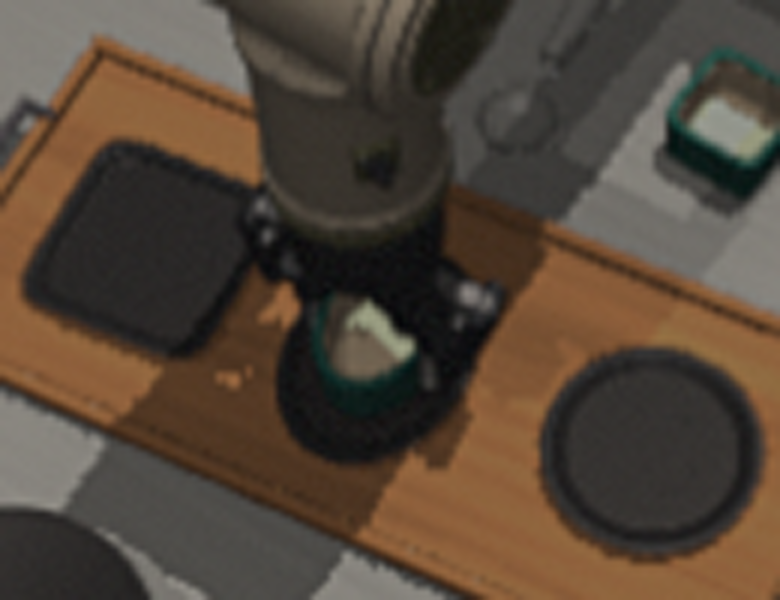

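Looks centred over the plate at (360,385), about 7 mm above its floor.

```bash
python3 -m crank '[[[0,-0.001,0.003,0,0,0],[0,-0.001,0.006,0,0,0],[0,-0.001,0.006,0,0,0]]]' ; python3 -m crank '[[[0,0,0.001,0,0,0],[0,0,0.001,0,0,0]]]'
```

```text
time: 11.92
tool_pos: [637.0, 25.8, -21.5]
tcp_rot: [-180.0, 0.0, -174.6]
ft_force: [0.4, -0.3, -2.3]
finger_gap: 56.6
time: 12.18
tool_pos: [637.2, 25.8, -21.9]
tcp_rot: [-180.0, 0.0, -174.6]
ft_force: [-2.1, 0.5, 3.5]
finger_gap: 56.7
```

```bash
python3 -m crank '[[[0,0,0,0,0,0],[0,0,0,0,0,0],[0,0,0,0,0,0],[0,0,0,0,0,0],[0,0,0,0,0,0]]]' 0 40;  python3 -m crank '[[[0,0,-0.02,0,0,0],[0,0,-0.06,0,0,0],[0,0,-0.1,0,0,0],[0,0,-0.12,0,0,0],[0,0,-0.12,0,0,0]]]'; python3 -c "
from h import *
from meas import *
p,d=r.snapshot('scene')
P,z,hu=rim('scene',p,d,(637,25),53,R=50)
print(len(P),z,*desc(hu.reshape(-1,2)))
plan(424,115.5,90,176.5)
cv2.imwrite('pics/s9.png',cv2.resize(p[190:290,160:290],None,fx=6,fy=6,interpolation=cv2.INTER_CUBIC))"
```

```text
time: 12.8
tool_pos: [637.2, 25.8, -22.0]
tcp_rot: [-180.0, 0.0, -174.6]
ft_force: [-0.0, 0.9, 0.3]
finger_gap: 85.3
time: 13.42
tool_pos: [638.8, 25.7, 100.6]
tcp_rot: [-180.0, 0.3, -174.6]
ft_force: [0.1, -1.4, 0.1]
finger_gap: 85.6
151 51.47395652642035 rect c [637.2  26.6] [80.4 58.3] 7.8 ell [637.9  26.3] [58.5 80.1] 96.8
t 13.47 pose [637.4  25.8  98.3] [-1.800e+02  1.000e-01 -1.746e+02] gap 85.8
shift [0.204  0.1095 0.0079] rot [-0.0002  0.0016  0.1557] dist 232 deg 8.9
```

View pics/s9.png

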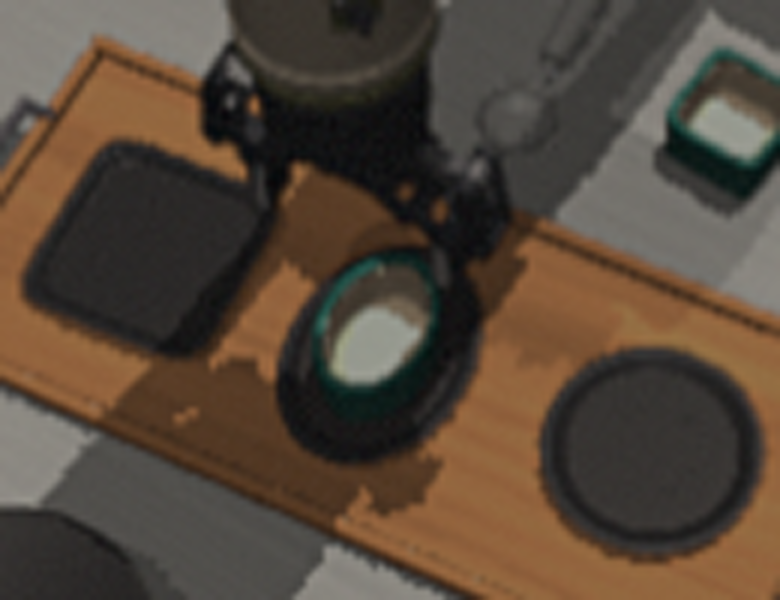

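The oval dish is centred and aligned on the oval plate (rim at 637.5, 26.4, about 7°). Square dish next.

```bash
python3 -m crank '[[[0.02,0.011,0,0,0,0.015],[0.06,0.032,0,0,0,0.045],[0.11,0.059,0,0,0,0.085],[0.155,0.083,0,0,0,0.12],[0.188,0.1,0,0,0,0.145],[0.204,0.1095,0,0,0,0.1557],[0.204,0.1095,0,0,0,0.1557],[0.204,0.1095,0,0,0,0.1557]]]' 0 40; python3 -c "
from h import *
plan(424.2,116,-35,176.5)
p,d=r.snapshot('scene');cv2.imwrite('pics/s10.png',cv2.resize(p[140:240,230:360],None,fx=6,fy=6,interpolation=cv2.INTER_CUBIC))"
```

```text
time: 14.48
tool_pos: [423.8, 115.2, 97.0]
tcp_rot: [-180.0, 0.0, 176.5]
ft_force: [0.1, 0.4, 0.2]
finger_gap: 85.0
t 14.47 pose [423.8 115.2  97. ] [-180.     0.   176.5] gap 85.0
shift [-0.0003  0.0009  0.132 ] rot [-0.0006  0.0003  0.0003] dist 132 deg 0.0
```

View pics/s10.png

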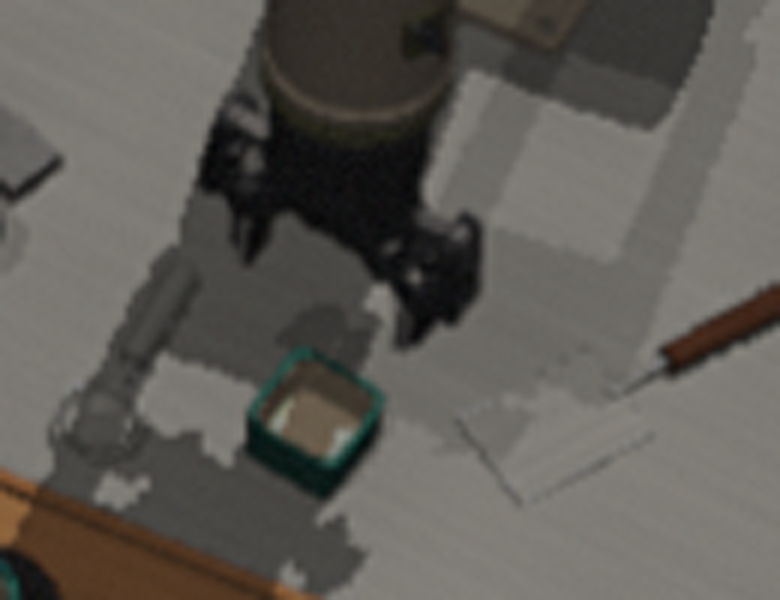

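The green square dish at (315,420) is just below the open fingers. Descending.

```bash
python3 -m crank '[[[0,0,0.035,0,0,0],[0,0,0.075,0,0,0],[0,0.001,0.105,0,0,0],[0,0.001,0.12,0,0,0],[0,0.001,0.129,0,0,0],[0,0.001,0.131,0,0,0],[0,0.001,0.131,0,0,0],[0,0.001,0.131,0,0,0]]]' 0 40; python3 -m crank '[[[0,0,0,0,0,0],[0,0,0,0,0,0],[0,0,0,0,0,0],[0,0,0,0,0,0],[0,0,0,0,0,0],[0,0,0,0,0,0]]]' 1 40;  python3 -m crank '[[[0,0,-0.02,0,0,0],[0,0,-0.05,0,0,0],[0,0,-0.08,0,0,0],[0,0,-0.105,0,0,0],[0,0,-0.12,0,0,0],[0,0,-0.12,0,0,0],[0,0,-0.12,0,0,0]]]'; python3 -c "
from h import *
plan(648.7,-112.3,85,187.3)
p,d=r.snapshot('scene');cv2.imwrite('pics/s11.png',cv2.resize(p[140:240,230:360],None,fx=6,fy=6,interpolation=cv2.INTER_CUBIC))"
```

```text
time: 15.52
tool_pos: [425.2, 116.2, -32.8]
tcp_rot: [-180.0, 0.1, 176.5]
ft_force: [0.4, -0.2, 0.0]
finger_gap: 85.5
time: 16.27
tool_pos: [425.9, 116.3, -32.0]
tcp_rot: [180.0, 0.2, 176.5]
ft_force: [-0.6, -0.4, 6.7]
finger_gap: 59.5
time: 17.15
tool_pos: [424.7, 116.2, 86.7]
tcp_rot: [-180.0, 0.1, 176.5]
ft_force: [-0.6, -0.2, -1.7]
finger_gap: 59.6
t 17.15 pose [424.7 116.2  86.7] [-1.800e+02  1.000e-01  1.765e+02] gap 59.6
shift [-0.2375 -0.2144  0.0022] rot [-0.0005  0.0019 -0.1885] dist 320 deg 10.8
```

View pics/s11.png

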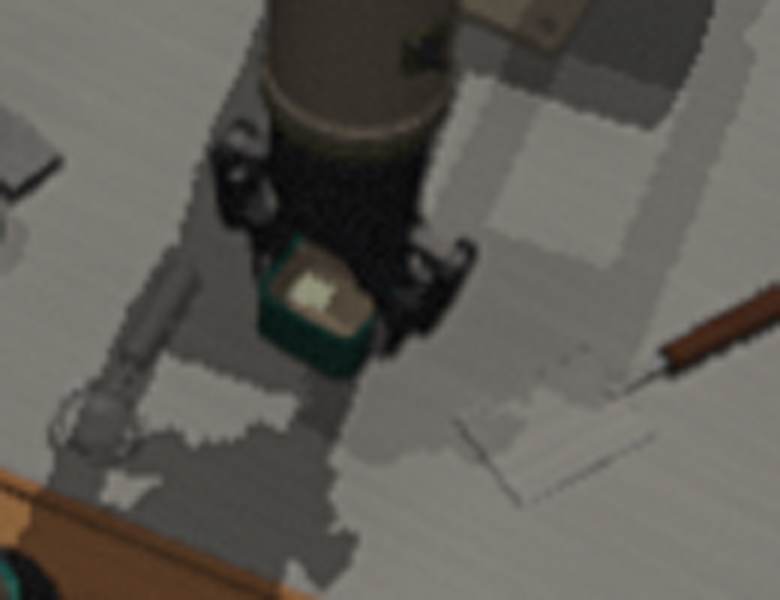

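```bash
python3 -m crank '[[[-0.015,-0.013,0,0,0,-0.01],[-0.045,-0.04,0,0,0,-0.035],[-0.08,-0.072,0,0,0,-0.065],[-0.115,-0.103,0,0,0,-0.09],[-0.15,-0.135,0,0,0,-0.12],[-0.185,-0.166,0,0,0,-0.147],[-0.215,-0.193,0,0,0,-0.17],[-0.232,-0.209,0,0,0,-0.183],[-0.2385,-0.2144,0,0,0,-0.1885],[-0.2385,-0.2144,0,0,0,-0.1885]]]' ; python3 -c "
from h import *
plan(649.8,-112.1,-13,187.3)"
```

```text
time: 18.45
tool_pos: [648.8, -112.1, 85.7]
tcp_rot: [180.0, -0.0, -172.7]
ft_force: [0.1, 1.2, -1.1]
finger_gap: 59.4
t 18.45 pose [ 648.8 -112.1   85.7] [ 180.    -0.  -172.7] gap 59.4
shift [-0.0011 -0.0001  0.0987] rot [ 0.0002 -0.0005 -0.0004] dist 99 deg 0.0
```

```bash
python3 -m crank '[[[-0.0011,0,0.02,0,0,0],[-0.0011,0,0.045,0,0,0],[-0.0011,0,0.068,0,0,0],[-0.0011,0,0.085,0,0,0],[-0.0011,0,0.094,0,0,0],[-0.0011,0,0.097,0,0,0],[-0.0011,0,0.097,0,0,0],[-0.0011,0,0.097,0,0,0]]]' ; python3 -c "
from h import *
plan(649.8,-112.1,-19,187.3)
p,d=r.snapshot('scene');cv2.imwrite('pics/s12.png',cv2.resize(p[180:280,130:260],None,fx=6,fy=6,interpolation=cv2.INTER_CUBIC))"
```

```text
time: 19.45
tool_pos: [650.7, -112.2, -10.2]
tcp_rot: [-180.0, 0.1, -172.7]
ft_force: [-0.0, 0.0, -1.4]
finger_gap: 59.6
t 19.45 pose [ 650.7 -112.2  -10.2] [-1.800e+02  1.000e-01 -1.727e+02] gap 59.6
shift [0.0008 0.0002 0.0088] rot [-0.0004  0.0011 -0.0005] dist 9 deg 0.1
```

View pics/s12.png

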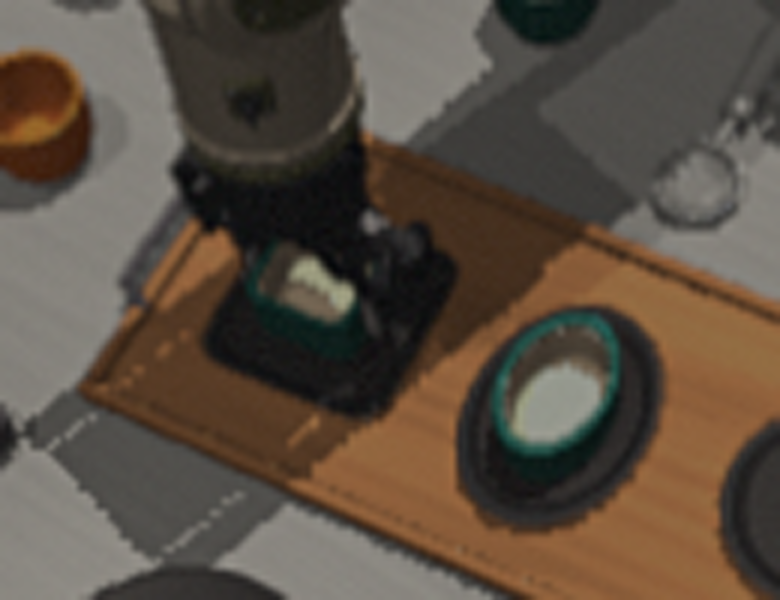

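The dish is in line over the square plate at (305,310). Lowering the last 9 mm.

```bash
python3 -m crank '[[[0.0008,0,0.004,0,0,0],[0.0008,0,0.0075,0,0,0],[0.0008,0,0.0075,0,0,0]]]' ; python3 -m crank '[[[0,0,0.001,0,0,0],[0,0,0.001,0,0,0]]]'
```

```text
time: 19.88
tool_pos: [649.3, -112.2, -18.4]
tcp_rot: [180.0, -0.0, -172.7]
ft_force: [0.6, -0.1, -1.2]
finger_gap: 59.4
time: 20.12
tool_pos: [649.5, -112.3, -18.9]
tcp_rot: [-180.0, 0.0, -172.7]
ft_force: [-1.0, -0.8, 2.5]
finger_gap: 59.5
```

Contact. I'll release and lift, then look.

```bash
python3 -m crank '[[[0,0,0,0,0,0],[0,0,0,0,0,0],[0,0,0,0,0,0],[0,0,0,0,0,0],[0,0,0,0,0,0]]]' 0 40;  python3 -m crank '[[[0,0,-0.02,0,0,0],[0,0,-0.06,0,0,0],[0,0,-0.1,0,0,0],[0,0,-0.13,0,0,0],[0,0,-0.13,0,0,0]]]'; python3 -c "
from h import *
from meas import *
p,d=r.snapshot('scene')
P,z,hu=rim('scene',p,d,(649,-113),53,R=50)
print(len(P),z,*desc(hu.reshape(-1,2)))
plan(532.5,377.5,110,140)
cv2.imwrite('pics/s13.png',cv2.resize(p[180:280,130:260],None,fx=6,fy=6,interpolation=cv2.INTER_CUBIC))"
```

```text
time: 20.75
tool_pos: [649.5, -112.3, -18.9]
tcp_rot: [-180.0, 0.0, -172.7]
ft_force: [0.8, 0.7, 0.2]
finger_gap: 85.4
time: 21.38
tool_pos: [652.4, -113.0, 116.9]
tcp_rot: [-179.8, 0.5, -172.7]
ft_force: [0.4, -0.2, -0.2]
finger_gap: 85.4
147 52.00582470140898 rect c [ 648.8 -112.3] [59.2 62.2] 5.9 ell [ 649. -111.] [66.4 73. ] 12.2
t 21.43 pose [ 651.  -112.6  114.1] [-179.9    0.3 -172.7] gap 85.5
shift [0.0555 0.5012 0.0029] rot [2.00e-04 5.10e-03 8.25e-01] dist 504 deg 47.3
```

View pics/s13.png

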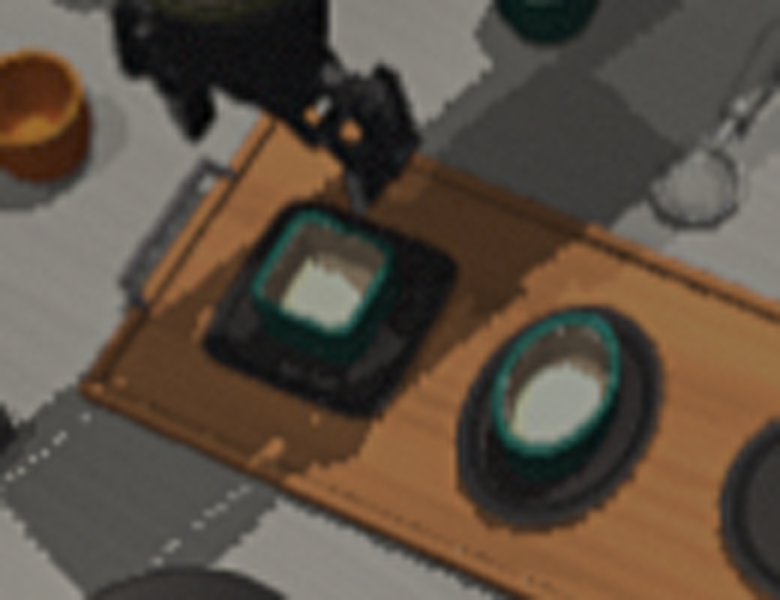

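The square dish is centred and in line (648.8, −112.3, about 6–7°). The cup comes next, grasped across its handle direction.

```bash
python3 -m crank '[[[0.003,0.025,0,0,0,0.04],[0.008,0.075,0,0,0.005,0.12],[0.015,0.13,0,0,0.005,0.21],[0.021,0.19,0,0,0.005,0.31],[0.028,0.25,0,0,0.005,0.41],[0.034,0.31,0,0,0.005,0.51],[0.041,0.37,0,0,0.005,0.61],[0.047,0.425,0,0,0.005,0.7],[0.052,0.475,0,0,0.005,0.78],[0.0555,0.5012,0.0029,0,0.005,0.825]]]' 0 40; python3 -m crank '[[[0,0,0,0,0,0]]]'; python3 -c "
from h import *
plan(532.5,377.5,-25,140)"
```

```text
time: 22.68
tool_pos: [530.6, 379.8, 108.8]
tcp_rot: [-179.9, -0.1, 140.0]
ft_force: [0.4, -0.3, 0.3]
finger_gap: 85.5
time: 22.8
tool_pos: [528.7, 381.1, 107.0]
tcp_rot: [-179.8, -0.1, 140.2]
ft_force: [0.1, -1.5, -0.3]
finger_gap: 85.6
t 22.8 pose [528.7 381.1 107. ] [-1.798e+02 -1.000e-01  1.402e+02] gap 85.6
shift [-0.0055  0.0002  0.132 ] rot [-0.0038 -0.0021  0.0029] dist 132 deg 0.3
```

```bash
python3 -m crank '[[[-0.0055,0,0,-0.003,-0.002,0.003],[-0.0055,0,0,-0.003,-0.002,0.003],[-0.0055,0,0,-0.003,-0.002,0.003]]]'; python3 -c "
from h import *
from meas import *
from scipy.optimize import least_squares
p,d=r.snapshot('scene')
P,z,hu=rim('scene',p,d,(533,377),56,62)
f=least_squares(lambda q:np.hypot(P[:,0]-q[0],P[:,1]-q[1])-29,(533,377),loss='soft_l1',f_scale=2);print(len(P),f.x)
plan(532.5,377.5,-24,140)
cv2.imwrite('pics/s14.png',cv2.resize(p[200:300,280:410],None,fx=6,fy=6,interpolation=cv2.INTER_CUBIC))"
```

```text
time: 23.18
tool_pos: [533.5, 376.4, 107.0]
tcp_rot: [-180.0, 0.0, 139.9]
ft_force: [0.0, 0.3, -0.8]
finger_gap: 85.1
145 [533.41727932 376.40630808]
t 23.23 pose [533.5 376.7 107.2] [-180.     0.   139.9] gap 85.1
shift [1.300e-03 1.000e-04 1.312e-01] rot [-0.0006  0.0001 -0.0012] dist 131 deg 0.1
```

View pics/s14.png

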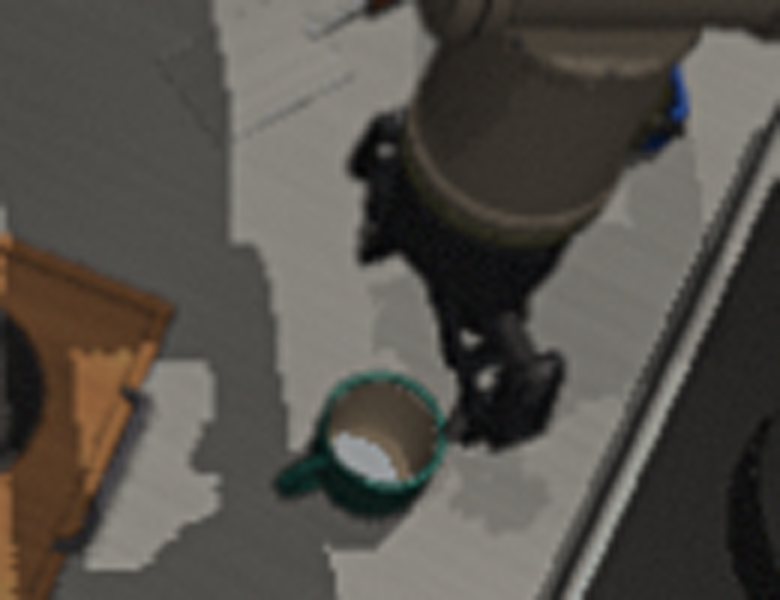

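The cup at (380,445) is between the jaws' line and its handle at (295,475) is clear of both fingers. Descending.

```bash
python3 -m crank '[[[0.0005,0,0.035,0,0,0],[0.0005,0,0.075,0,0,0],[0.0005,0,0.105,0,0,0],[0.0005,0,0.12,0,0,0],[0.0005,0,0.129,0,0,0],[0.0005,0,0.131,0,0,0],[0.0005,0,0.131,0,0,0],[0.0005,0,0.131,0,0,0]]]' 0 40; python3 -m crank '[[[0,0,0,0,0,0],[0,0,0,0,0,0],[0,0,0,0,0,0],[0,0,0,0,0,0],[0,0,0,0,0,0],[0,0,0,0,0,0]]]' 1 40;  python3 -m crank '[[[0,0,-0.02,0,0,0],[0,0,-0.05,0,0,0],[0,0,-0.08,0,0,0],[0,0,-0.105,0,0,0],[0,0,-0.12,0,0,0],[0,0,-0.12,0,0,0],[0,0,-0.12,0,0,0]]]'; python3 -c "
from h import *
plan(610.3,171.3,95,140)
p,d=r.snapshot('scene');cv2.imwrite('pics/s15.png',cv2.resize(p[200:300,280:410],None,fx=6,fy=6,interpolation=cv2.INTER_CUBIC))"
```

```text
time: 24.22
tool_pos: [533.8, 377.4, -22.6]
tcp_rot: [179.9, 0.0, 139.9]
ft_force: [-0.1, 1.1, -0.4]
finger_gap: 85.1
time: 24.98
tool_pos: [534.5, 377.9, -21.5]
tcp_rot: [179.8, 0.1, 139.9]
ft_force: [0.3, 0.7, 5.7]
finger_gap: 60.7
time: 25.85
tool_pos: [533.4, 377.3, 97.1]
tcp_rot: [180.0, 0.0, 139.9]
ft_force: [-0.3, 0.0, -2.6]
finger_gap: 61.0
t 25.85 pose [533.4 377.3  97.1] [180.    0.  139.9] gap 61.0
shift [-0.1914 -0.1082  0.0021] rot [ 0.0007  0.0005 -0.0011] dist 220 deg 0.1
```

View pics/s15.png

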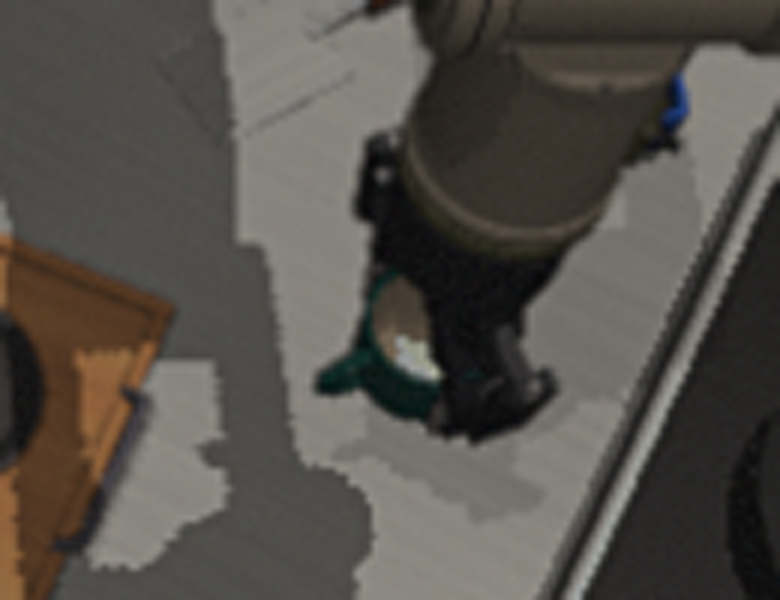

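```bash
python3 -m crank '[[[-0.015,-0.008,0,0,0,0],[-0.045,-0.025,0,0,0,0],[-0.08,-0.045,0,0,0,0],[-0.115,-0.064,0,0,0,0],[-0.15,-0.083,0,0,0,0],[-0.178,-0.099,0,0,0,0],[-0.19,-0.1056,0,0,0,0],[-0.1918,-0.1066,0,0,0,0],[-0.1918,-0.1066,0,0,0,0]]]' ; python3 -c "
from h import *
plan(611.5,172.2,-2,140)"
```

```text
time: 27.02
tool_pos: [611.0, 172.8, 96.5]
tcp_rot: [-180.0, -0.0, 140.0]
ft_force: [-1.0, -0.1, -1.7]
finger_gap: 61.0
t 27.02 pose [611.  172.8  96.5] [-180.   -0.  140.] gap 61.0
shift [-0.0008 -0.0001  0.0985] rot [-0.     -0.0003 -0.0007] dist 98 deg 0.0
```

```bash
python3 -m crank '[[[-0.0008,0,0.02,0,0,0],[-0.0008,0,0.045,0,0,0],[-0.0008,0,0.068,0,0,0],[-0.0008,0,0.085,0,0,0],[-0.0008,0,0.094,0,0,0],[-0.0008,0,0.097,0,0,0],[-0.0008,0,0.097,0,0,0],[-0.0008,0,0.097,0,0,0]]]' ; python3 -c "
from h import *
plan(611.5,172.2,-8.5,140)
p,d=r.snapshot('scene');cv2.imwrite('pics/s16.png',cv2.resize(p[210:310,210:340],None,fx=6,fy=6,interpolation=cv2.INTER_CUBIC))"
```

```text
time: 28.02
tool_pos: [612.5, 172.5, 0.6]
tcp_rot: [179.9, 0.0, 140.0]
ft_force: [1.2, 0.4, -1.3]
finger_gap: 61.0
t 28.02 pose [6.125e+02 1.725e+02 6.000e-01] [179.9   0.  140. ] gap 61.0
shift [ 0.0006 -0.0009  0.0091] rot [ 0.0014  0.0008 -0.0007] dist 9 deg 0.1
```

View pics/s16.png

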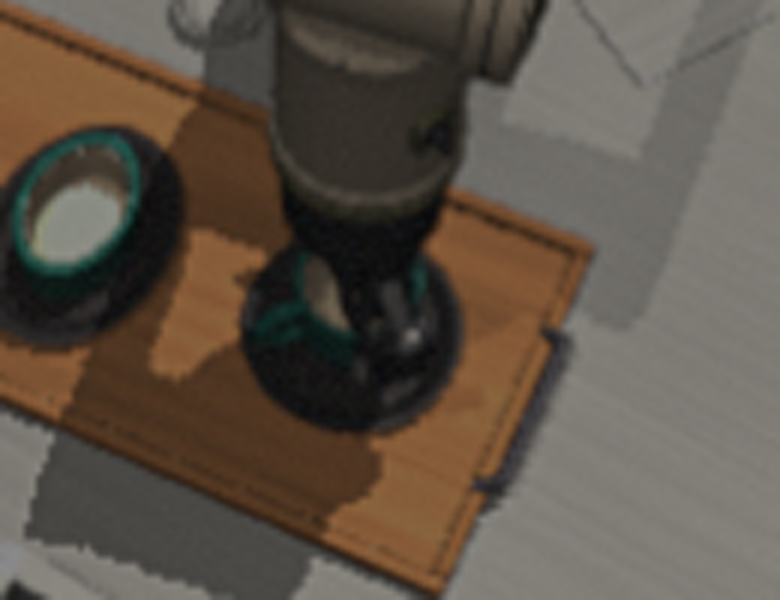

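The cup is over the saucer at (355,320). Lowering to contact.

```bash
python3 -m crank '[[[0.0006,-0.0009,0.004,0,0,0],[0.0006,-0.0009,0.0078,0,0,0],[0.0006,-0.0009,0.0078,0,0,0]]]' ; python3 -m crank '[[[0,0,0.001,0,0,0],[0,0,0.001,0,0,0]]]'
```

```text
time: 28.45
tool_pos: [610.8, 172.0, -8.0]
tcp_rot: [180.0, 0.0, 140.0]
ft_force: [-0.0, -0.1, -1.2]
finger_gap: 61.0
time: 28.7
tool_pos: [611.0, 172.0, -8.6]
tcp_rot: [180.0, 0.0, 140.0]
ft_force: [-1.6, -0.5, 1.8]
finger_gap: 60.7
```

```bash
python3 -m crank '[[[0,0,0,0,0,0],[0,0,0,0,0,0],[0,0,0,0,0,0],[0,0,0,0,0,0],[0,0,0,0,0,0]]]' 0 40;  python3 -m crank '[[[0,0,-0.02,0,0,0],[0,0,-0.06,0,0,0],[0,0,-0.1,0,0,0],[0,0,-0.14,0,0,0],[0,0,-0.16,0,0,0],[0,0,-0.16,0,0,0]]]'; python3 -c "
from h import *
plan(420,330,160,140)"
```

```text
time: 29.32
tool_pos: [611.0, 172.0, -8.6]
tcp_rot: [180.0, 0.0, 140.0]
ft_force: [-0.9, -0.0, 0.5]
finger_gap: 85.6
time: 30.08
tool_pos: [612.3, 172.3, 153.9]
tcp_rot: [179.8, 0.2, 140.0]
ft_force: [0.0, 0.3, 0.0]
finger_gap: 85.6
t 30.07 pose [612.3 172.3 153.9] [179.8   0.2 140. ] gap 85.6
shift [ 0.2487 -0.0029 -0.0068] rot [ 0.0039  0.0028 -0.0008] dist 249 deg 0.3
```

Backing the arm away so both cameras can see everything.

```bash
python3 -m crank '[[[0.02,0,0,0,0,0],[0.06,0,0,0,0,0],[0.11,0,0,0,0,0],[0.16,0,0,0,0,0],[0.21,0,0,0,0,0],[0.24,0,0,0,0,0],[0.2487,0,0,0,0,0],[0.2487,0,0,0,0,0]]]'; cat > fin.py <<'E'
from meas import *
from scipy.optimize import least_squares
for n in("top","scene"):
    p,d=r.snapshot(n)
    for t,xy,h in [("sq",(649,-113),53),("oval",(638,25),53),("pot",(421,-126),56),("butter",(399,-335),40)]:
        P,z,hu=rim(n,p,d,xy,h,R=50)
        print(n,t,len(P),round(z,1),*desc(hu.reshape(-1,2)))
    P,z,hu=rim(n,p,d,(610,171),69,60)
    if len(P)>10: print(n,"cup",len(P),round(z,1),least_squares(lambda q:np.hypot(P[:,0]-q[0],P[:,1]-q[1])-29,(610,171),loss="soft_l1",f_scale=2).x)
    for t,xy in [("saucer",(610,171)),("oplate",(638,25)),("splate",(649,-113))]:
        hsv=cv2.cvtColor(p,cv2.COLOR_BGR2HSV)
        print(n,t,*desc(color_contour(n,p,xy,18,74,"plate")))
    cv2.imwrite(f"pics/{n}_fin.png",cv2.resize(p,None,fx=1.5,fy=1.5))
    x=(175,95,340,185) if n=="top" else (130,180,330,310)
    cv2.imwrite(f"pics/{n}_finc.png",cv2.resize(p[x[1]:x[3],x[0]:x[2]],None,fx=4,fy=4,interpolation=cv2.INTER_CUBIC))
E
python3 fin.py
```

```text
time: 31.08
tool_pos: [420.9, 332.1, 152.0]
tcp_rot: [179.9, 0.1, 140.0]
ft_force: [-0.1, -0.4, 0.5]
finger_gap: 85.5
top sq 118 51.0 rect c [ 647.5 -112.8] [62.  60.7] 5.0 ell [ 646.4 -113.1] [69.2 71.5] 16.7
top oval 117 52.1 rect c [635.2  26.1] [56.6 80.8] 89.8 ell [635.9  25.6] [56.9 82.2] 97.5
top pot 84 54.5 rect c [ 420.  -127.1] [58.9 59.3] 88.9 ell [ 420.  -126.7] [60.3 61. ] 62.6
top butter 121 39.2 rect c [ 397.  -335.4] [84.9 59.5] 52.6 ell [ 398.4 -336.7] [69.6 92.4] 141.9
top cup 98 66.3 [607.74233828 171.97875109]
top saucer rect c [610.8 170.9] [108.9 106.4] 89.3 ell [610.4 172.1] [108.6 112.1] 1.9
top oplate rect c [636.4  25.3] [ 94.8 127.2] 89.3 ell [637.4  25.5] [ 96.2 129. ] 95.0
top splate rect c [ 648.6 -112.3] [108.4 108.1] 7.2 ell [ 647.8 -113.1] [126.2 128.6] 114.9
scene sq 155 51.3 rect c [ 648.9 -112.2] [59.7 61.6] 7.4 ell [ 648.5 -112.3] [68.1 72.2] 96.6
scene oval 155 52.3 rect c [637.   26.5] [58.5 80.6] 83.2 ell [638.1  26.2] [58.3 80.7] 96.5
scene pot 105 54.2 rect c [ 422.7 -124.9] [64.1 57.5] 33.3 ell [ 422.7 -125.7] [61. 65.] 133.4
scene butter 133 38.8 rect c [ 400.6 -336.7] [88.7 58.3] 53.5 ell [ 400.7 -335.7] [ 67.4 104.5] 142.3
scene cup 150 67.3 [610.40574993 172.72929979]
scene saucer rect c [610.5 170.4] [108.2 109.1] 31.2 ell [610.9 171.4] [110.3 111.5] 106.8
scene oplate rect c [637.4  24.4] [126.9  96.2] 3.6 ell [638.3  24.6] [ 95.  128.9] 96.3
scene splate rect c [ 648.9 -113.1] [107.1 108.3] 7.6 ell [ 649.3 -113.2] [125.7 127.6] 175.3
```

View pics/top_finc.png

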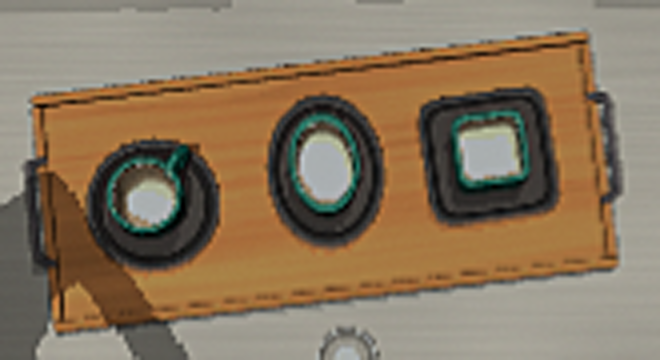

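View pics/scene_fin.png

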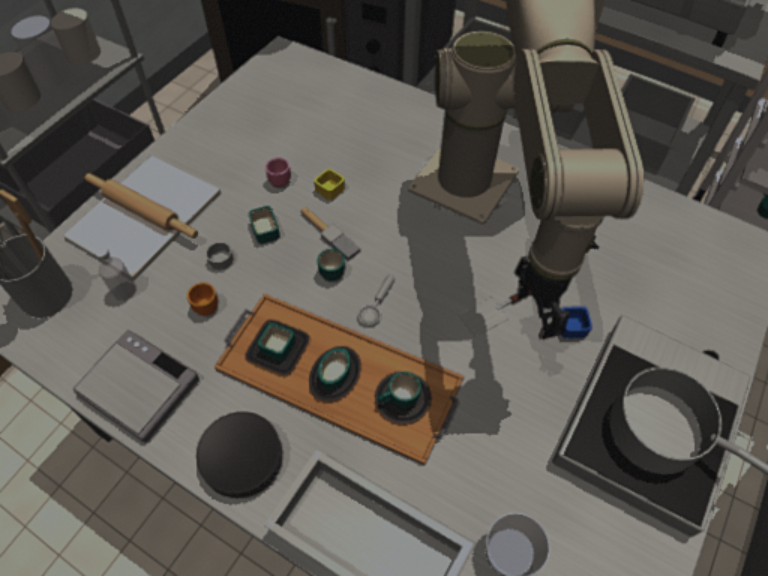

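Both views show the cup at top-crop (147,197), the oval dish at (327,162) and the square dish at (490,152), each on its own plate. Depth-corrected offsets are at most about 3 mm. Plates, pot and butter dish have not moved, and the gripper hangs free.

```bash
python3 -c "
from bench import r
print(r.hand_in()); print(r.sense()['time'])"
```

```text
the job is handed in; nothing more can be done
None
the job is handed in; nothing more can be done
```

The oval dish, the square dish and the cup each stand on their own black plate, and the job is handed in. The clock read about 31 s of the 93 s allowed. The hand-in gave no verdict.

**Miss on the first grasp:** the gripper closed just above the oval dish and did not touch it. The camera depth put the fingertips about 40 mm higher than the reported TCP. I corrected the later heights for that and felt for contact at each placing.

**Last checks**, with the cameras agreeing to about 3 mm:

| Item | Distance from plate centre | Alignment with plate |
|---|---|---|
| Cup | about 1–3 mm | not needed |
| Square dish | about 1 mm | about 2° or less |
| Oval dish | about 1–2 mm | about 3° or less (one rectangle fit from the top view read about 5°) |

- **Heights and tilt:** the rims read about 51–52 mm for the dishes and 66–67 mm for the cup. That is 1–3 mm under nominal, the same low bias the rims mostly showed before I moved anything, so all three look seated and upright. I judged tilt by eye only.
- **Everything else:** plates, sugar pot and butter dish are where they began, within 2 mm of measuring scatter. The arm was clear of everything.

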